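# Take the length of a shoe last on the clamped gauge

### The arm

A 6-joint arm with a two-finger parallel gripper is mounted at the origin on the work surface. World frame = base frame: x ahead of the robot, y to its left, z up, the work surface at z = 0. Lengths are in mm, angles in rad, forces in N, time in s.
With the tool pointing down it reaches from about 350 to 775 mm from the base axis. Payload 7.3 kg.
Tool frame: the origin (TCP) lies midway between the tips of the shut fingers; the grasp point (between the pads) lies 19 mm behind it; z points along the fingers, y is the line along which they close (so a half turn about z gives the same grasp; the last joint's range is limited). The gripper opens to 92 mm and grips with 3 to 60 N. Pads are 19 mm wide; open, the fingers measure 130 mm over their backs; the gripper's body (75 mm by 190 mm) begins 47 mm behind the grasp point.
Start: joints at [0.969, 0.342, 1.524, -0, 1.275, -0.146], TCP at [231.085, 471.43, 203.941] pointing down, gripper open.
Joint ranges: [-2.53, 2.53], [-0.77, 2.02], [0.04, 2.7], [-1, 4.14], [0.28, 2.66], [-3.11, 3.11]. Speed limits (rad/s): [2.57, 2.57, 3.14, 3.14, 3.14, 3.14].

### API

Orientations are given as [roll, pitch, yaw] about the fixed x, y, z axes, in that order (R = Rz(yaw) Ry(pitch) Rx(roll)).
In Python, from plant import * gives the robot as it stands.
- The arm moves only by the tool step_arm, never from a script. Its argument "deltas" is one flat list of numbers, 5 for each row, row after row: the shift along the world's x, y, z in mm, then the turn about the world's z in degrees, then the finger opening in mm, from 0 to 91.8. In form: [tx, ty, tz, turn, gripper, tx, ty, tz, turn, gripper, ...]. A call has exactly 10 rows; each row shifts and turns the commanded pose from where the row before left it; what a row does not reach is not made up. A row lasts 1/8 s, in which the tool goes at most 62.5 mm and 10.7 degrees, less where a joint would pass 70% of its speed; a pose out of reach is approached as far as the arm can. A call is refused whole if a number of a shift passes 62.5 or a number of a turn 10.7, either way. A call with a gripper value outside its range is refused whole. The fingers move at their own pace and stop on an object; the grip force is fixed at half the most. Time passes only in rows, so rows that do not move let the fingers close, or fill a call up. It gives the time, the measured TCP pose, the force, the opening and the grip force at its end, in the units of the state.
- get_obs(): the state, without advancing time (a new reading comes with each control period).
- capture(name): name is "scene" or "top" or "wrist"; returns the picture (400x640x3 uint8, red, green, blue); there is no depth.
- camera_params(name): a dict with "mtx" (3x3 intrinsics, pixels), "k1" (the pictures are not rectified: a ray, as slopes to the right and down, at radius r is drawn at 1 + k1 r^2 times it, then the intrinsics apply), "rvec" (rotation vector, rad) and "tvec" (3), from world to camera coordinates, as OpenCV has them. Camera axes: x right, y down, z forward; pixel columns grow to the right and rows downward; lengths in mm; the calibration is good to about 2 mm. A picture is of the moment at which its call begins: read the wrist's pose just before it. camera_params takes no time and is no camera call; for the wrist camera it gives the pose at the moment of the call.
- close_job(): hands the job in; it is judged then, once.
The state is a dict: "time": time; "joint_positions": joint angles; "dq": joint speeds; "tau": joint torques, N m; "tool_pos": TCP position; "tcp_rot": TCP orientation; "contact_force": force on the tool from outside, world axes, zero at the start; "moment": the same for the moment, N m; "grip_width": finger opening in mm; "finger_force": force on a finger pad.
Only numpy, scipy, OpenCV 4.12 (cv2) and the standard library are available. Lean on these libraries where they do the work, as an engineer would, in place of code of your own. Each camera call takes 0.05 s, during which the arm holds its last target. There are 200 camera calls.

### The job

Take the length of the yellow shoe last on the bench gauge, which is still clamped at a smaller size: loosen the black knob, slide the toe stop back, and set the yellow last gently on the bed, sole down and lengthwise along its middle, with its heel at the fixed heel stop and its toe towards the sliding stop. Then bring the toe stop up until the last is snug between the two stops and screw the knob tight again so that the size can be read. Leave the last in the gauge, and leave everything else on the bench where it is.

Things in the scene. Friction and masses are not known exactly. Their poses are not given: they have to be found in the camera images.
- gauge: The last-length gauge, screwed to the bench: aluminium bed 100 mm wide, 380 mm long, 18 mm high, a 12 mm slot along its middle, a ticked white scale along one edge. A fixed blue heel stop (plate 84 mm wide, 47 mm high above the bed) stands near one end, a blue toe stop slides on the rest. Origin under the bed's middle; y along the bed from the heel stop to the toe stop, z up.
- heel_face (a point): Middle of the heel stop's measuring face, 12 mm above the bed's top (30 mm above the bench), 140 mm from the bed's middle. Axes as the gauge: y along the bed towards the toe stop, x across it, z up. The heel stop reaches 46 mm behind this face.
- stop_face (a point): Middle of the toe stop's measuring face (it looks at the heel stop), 12 mm above the bed's top; axes as the gauge. The toe stop is a blue plate 84 mm wide, 8 mm thick, 36 mm high above the bed and, behind it, a block 64 mm wide, 58 mm long, 20 mm high, which carries the clamp knob 38 mm behind this face.
- toe_stop (a joint): Slide of the toe stop along the bed, m: the clear gap between the two measuring faces is 140 mm + this value; range 0 to 0.11, growing away from the heel stop. It runs freely (about 1 N) with the knob loose and is held fast with it tight. It is slid by holding its knob.
- clamp_knob (a joint): Turn of the clamp knob, rad: 0 is screwed home (its bar along the bed); it grows counter-clockwise seen from above, loosening, to a stop at 1.4 (bar nearly across the bed). The clamp bites below about 0.5, harder the further it is turned (some 70 N of hold at 0.2); above, the slide is free. It takes 0.12 to 0.15 N m to turn and stays where it is left.
- knob_grip (a point): The clamp knob on the toe stop: black T-knob with an upright bar 52 mm long, 13 mm thick, 25 mm tall on a short neck. This point is on its turning axis at half the bar's height, 82 mm above the bench (the bar spans 69 to 95 mm). The point's y axis runs along the bar and turns with it, z up.
- last_yellow: The yellow plastic shoe last to be measured: 200 mm long, 72 mm wide at the ball, 80 mm tall, 0.3 to 0.6 kg. Origin on its flat sole in the middle of its length; x axis towards the toe, z up. The heel half is slim and tall (the cone), the toe low and rounded.
- last_heel (a point): Rearmost point of the yellow last's heel, 12 mm above its sole: 100 mm behind the body's origin.
- last_toe (a point): Foremost point of the yellow last's toe, 12 mm above the sole: 100 mm ahead of the origin and 6 mm to its left (+y). The measured length is 200 mm.
- last_cone (a point): A good place to grip the yellow last: middle of its cone, 55 mm behind the origin, 62 mm above the sole. The flanks there are nearly upright, 36 to 39 mm apart (along y); the cone's top is 80 mm above the sole, about 60 mm long.
- last_wood: Bystander: pale wooden last of the same shape, 208 mm long, 83 mm tall; origin under its middle, x to the toe.
- last_green: Bystander: green plastic last of the same shape, 190 mm long, 76 mm tall; origin under its middle, x to the toe.
- tack_box: Bystander: red card box of tacks 60 x 90 x 32 mm, origin under its middle.
- glue_tin: Bystander: pale tin with a yellow band, 72 mm across, 85 mm tall, origin under its middle.
- bottle: Bystander: pale clear bottle with a blue cap, 60 mm across, 165 mm tall, origin under its middle.
- polish_tin: Bystander: flat dark tin with a red lid, 70 mm across, 22 mm tall, origin under its middle.
- hammer: Bystander: hammer 250 mm long lying on the bench, wooden handle; origin under its middle.
- brush: Bystander: brush 190 mm long with a wooden handle, lying on the bench; origin under its middle.
Not all that is in view belongs to the job. Several things have the shape of the last_yellow; the one meant has the colours described above.

How it is judged (in metres and radians):
On the way, in this order (a step that is already met when the one before it is completed fails the run):
1. the clamp knob is loosened until the slide is free (past 0.5 rad) (value of joint clamp_knob above 0.5 rad), for 0.1 s.
2. with the knob still loose, the yellow last stands sole down on the bed, lengthwise (within 0.2 rad), heel at most 30 mm from the heel stop and toe towards the toe stop, between the two (z of last_heel in the frame of heel_face between -0.004 and 0.006 m and angle between last_yellow's own z axis and vertical below 0.06 rad and value of joint clamp_knob above 0.4 rad and angle between the x axis of last_yellow and the y axis of heel_face, either way round below 0.2 rad and y of last_heel in the frame of heel_face between -0.004 and 0.03 m and x of last_heel in the frame of heel_face between -0.02 and 0.02 m and y of last_toe in the frame of stop_face between -0.2 and 0.003 m), for 0.2 s.
At the end, for the whole second after the job is handed in: The knob is screwed tight (below 0.25 rad); the yellow last stands flat on the gauge's bed, along it within 0.1 rad and within 20 mm of its middle line, heel within 3 mm of the heel stop and toe within 3 mm of the toe stop, at rest (value of joint clamp_knob below 0.25 rad and z of last_heel in the frame of heel_face between -0.003 and 0.003 m and angle between last_yellow's own z axis and vertical below 0.05 rad and angle between the x axis of last_yellow and the y axis of heel_face, either way round below 0.1 rad and y of last_heel in the frame of heel_face between -0.003 and 0.003 m and x of last_heel in the frame of heel_face between -0.02 and 0.02 m and y of last_toe in the frame of stop_face between -0.003 and 0.003 m and linear speed of last_yellow below 0.02 m/s); the robot touches nothing.
It fails at once if something else on the bench is pushed more than 30 mm from its place (distance of any of last_wood, last_green, tack_box, glue_tin, bottle, polish_tin, hammer, brush from where it was at the start of the episode above 0.03 m).
It fails at once if the bottle or the glue tin is knocked over (angle between any of bottle, glue_tin's own z axis and vertical above 0.7 rad).
It fails at once if the yellow last is dropped (falls free of the fingers faster than 0.5 m/s, about 13 mm) (linear speed of last_yellow above 0.5 m/s and contact force between last_yellow and the fingers below 0.1 N).
It also fails if it takes over 72 s, if anything falls off the work surface, if the arm or the gripper's body presses on something with over 40 N, if the wrist force passes 120 N, or if a joint passes its speed limit or range.

## Working session

There is one attempt and no reset: what is moved stays moved. The work goes in short steps, Python scripts to look and compute and a tool call to move; the robot and the scene stay as the last step left them, time stands still between calls to the robot, and variables do not carry over. Pictures are saved under pics/ and viewed, at most 10 in all, crops included, and the job is handed in when it is done.

Besides the shell and the picture viewer there is one more tool, called after "Emit:" as name(argument=value, ...) on one line, values as JSON. step_arm: Moves the arm, as the interface text tells. Its arguments: {"type":"object","properties":{"deltas":{"type":"array","items":{"type":"number"}}},"required":["deltas"]}

```bash
mkdir -p pics
cat > h.py <<'E'
import numpy as np, cv2
from plant import *
def snap(n,f):
    im=capture(n); cv2.imwrite('pics/'+f,im[:,:,::-1]); return im
def ray(n,uv,P=None):
    P=P or camera_params(n); K=np.array(P['mtx'],float); uv=np.atleast_2d(np.array(uv,float))
    R=cv2.Rodrigues(np.array(P['rvec'],float))[0]; t=np.array(P['tvec'],float).ravel()
    d=cv2.undistortPoints(uv[:,None],K,np.array([P['k1'],0,0,0.]))[:,0]
    D=np.c_[d,np.ones(len(d))]@R; return -R.T@t, D
def onz(n,uv,z,P=None):
    C,D=ray(n,uv,P); z=np.broadcast_to(z,(len(D),)); return C+D*((z-C[2])/D[:,2])[:,None]
def proj(n,X,P=None):
    P=P or camera_params(n)
    return cv2.projectPoints(np.array(X,float).reshape(-1,1,3),np.array(P['rvec'],float),np.array(P['tvec'],float),np.array(P['mtx'],float),np.array([P['k1'],0,0,0.]))[0][:,0]
E
python3 - <<'E'
from h import *
a=snap('top','t0.png'); b=snap('scene','s0.png')
o=get_obs(); print(o['time'],o['tool_pos'],o['tcp_rot'])
for n in('top','scene'):
    print(n,ray(n,[320,200]))
E
```

```text
0.1 [230.84691653 471.0754424  203.31345875] [-3.14020087e+00 -2.10386676e-04  2.68574999e+00]
top (array([ 296.02749692,    8.18128815, 1383.75777236]), array([[ 0.15678581, -0.00128759, -0.98766808]]))
scene (array([1088.90084054, -528.99167605, 1066.25762328]), array([[-0.47064699,  0.43095174, -0.77023563]]))
```

View pics/t0.png

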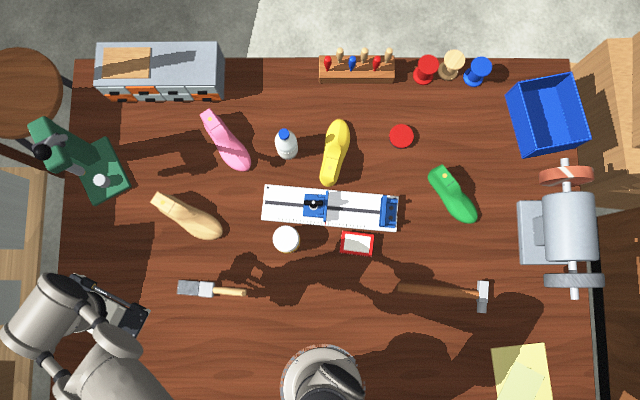

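View pics/s0.png

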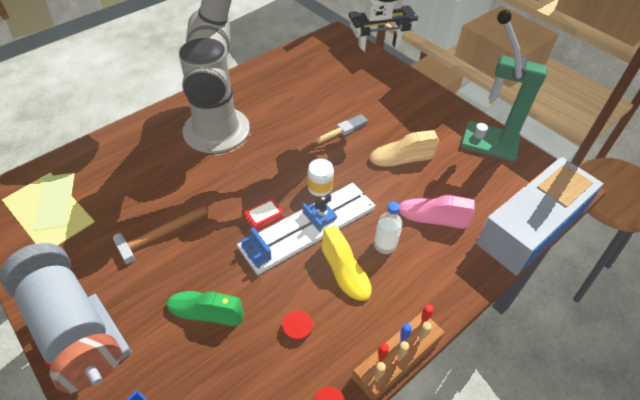

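The top view shows the gauge at px (262–398, 185–230), with the heel stop at (390,211) and the toe stop and knob at (315,205). The yellow last is at (335,152), between the bottle and the polish tin. I'll zoom in to see its toe direction and the knob.

Run:
```python
from h import *
a=cv2.imread('pics/t0.png');b=cv2.imread('pics/s0.png')
A=cv2.resize(a[110:260,250:410],None,fx=4,fy=4,interpolation=2)[:600]
B=cv2.resize(b[170:310,230:410],None,fx=4,fy=4,interpolation=2)[:560]
cv2.imwrite('pics/t0z.png',A);cv2.imwrite('pics/s0z.png',B)
for n,im in(('top',a),('scene',b)):
    h=cv2.cvtColor(im,cv2.COLOR_BGR2HSV)
    m=cv2.inRange(h,(22,150,90),(35,255,255)); c,_=cv2.findContours(m,0,2); c=max(c,key=cv2.contourArea)
    print(n,'yellow',cv2.contourArea(c),cv2.minAreaRect(c))
    m=cv2.inRange(h,(105,150,50),(125,255,255)); 
    for c in cv2.findContours(m,0,2)[0]:
        if 100<cv2.contourArea(c)<900: print(' blue',cv2.contourArea(c),cv2.minAreaRect(c))
h=cv2.cvtColor(a,cv2.COLOR_BGR2HSV); m=cv2.inRange(h,(0,0,170),(180,50,255)); m[:,:255]=0;m[:180]=0;m[235:]=0;m[:,405:]=0
m=cv2.morphologyEx(m,cv2.MORPH_CLOSE,np.ones((9,9)));c=max(cv2.findContours(m,0,2)[0],key=cv2.contourArea)
r=cv2.minAreaRect(c);bx=cv2.boxPoints(r);print('bed',r);print(bx,onz('top',bx,18))
```

```text
top yellow 448.5 ((336.6792907714844, 153.38601684570312), (17.844573974609375, 68.03047180175781), 15.572545051574707)
 blue 406.5 ((387.9508361816406, 211.04100036621094), (16.20589828491211, 31.234830856323242), 5.19442892074585)
 blue 321.0 ((315.18292236328125, 204.85366821289062), (22.859329223632812, 30.147809982299805), 6.34019136428833)
 blue 522.0 ((476.71722412109375, 71.19309997558594), (20.76137351989746, 32.05556106567383), 41.6335334777832)
scene yellow 1561.0 ((343.8101501464844, 265.2065124511719), (80.7726058959961, 29.18132209777832), 59.30027770996094)
bed ((329.1996765136719, 214.1288604736328), (135.88644409179688, 49.53800582885742), 5.079607963562012)
[[259.33023 232.7849 ]
 [263.71634 183.44145]
 [399.06912 195.47282]
 [394.683   244.81627]] [[ 420.36208584  175.57982763   18.        ]
 [ 560.33396289  165.63846717   18.        ]
 [ 525.69623419 -216.6274036    18.        ]
 [ 386.67903869 -201.07183331   18.        ]]
```

View pics/t0z.png

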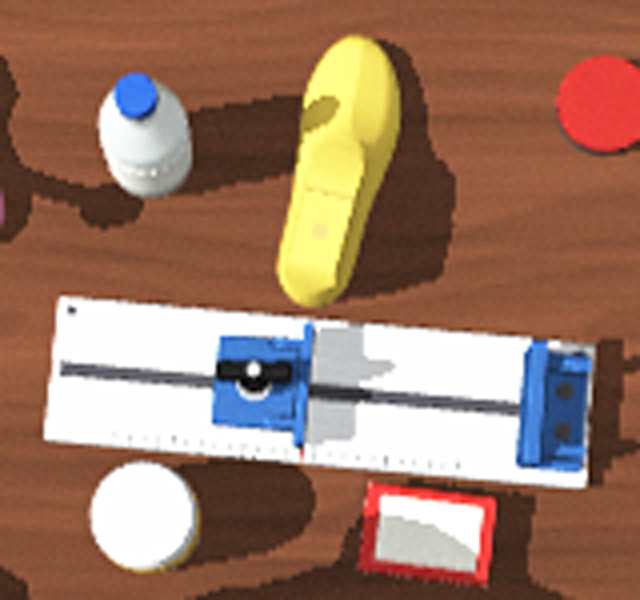

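View pics/s0z.png

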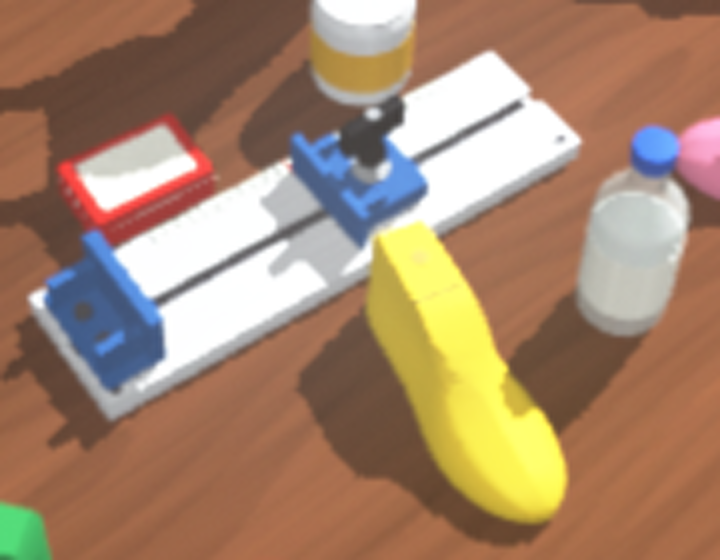

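In the crops, the last's heel (tall cone) points towards the gauge and its toe points away (+x). The knob bar runs along the bed, from zoom px (216,372) to (291,372). The heel stop's top edge runs (528,342)–(518,467). Next I'll turn these into positions.

Run:
```python
from h import *
Z=lambda p:(np.array(p)+.5)/4-.5+[250,110]
S=lambda p:(np.array(p)+.5)/4-.5+[230,170]
def w(n,p,z,v='top'):
    r=onz(v,(Z if v=='top' else S)(p),z); print(n,r.round(1).tolist())
    return r
r=w('bed TL,TR,BR,BL',[(60,296),(597,343),(588,487),(45,440)],18)
print('centre',r.mean(0),'len',np.linalg.norm(r[0]-r[1]),np.linalg.norm(r[3]-r[2]),'wid',np.linalg.norm(r[0]-r[3]),'ang',np.degrees(np.arctan2(*(r[0]-r[1])[1::-1])),np.degrees(np.arctan2(*(r[3]-r[2])[1::-1])))
w('scene bed corners: farR,R,L-bottom,L',[(493,52),(580,140),(112,404),(32,298)],18,'scene')
w('heel edge',[(528,342),(518,467)],65)
w('stop edge',[(314,325),(304,447)],54)
w('bar',[(216,372),(291,372)],95)
w('bar scene',[(341,130),(402,100)],95,'scene')
w('tin',[(145,515)],85)
w('cone: heel end, front end',[(310,298),(333,192)],80)
w('dot',[(319,230)],80); w('dot scene',[(421,257)],80,'scene')
w('heel,toe outline',[(307,306)],20); w('toe',[(357,36)],15)
w('scene toe',[(543,518)],8,'scene')
w('bottle cap',[(137,96)],165)
```

```text
bed TL,TR,BR,BL [[559.8, 163.1, 18.0], [526.0, -216.1, 18.0], [424.1, -207.3, 18.0], [457.3, 171.9, 18.0]]
centre [491.80276633 -22.11773662  18.        ] len 380.6478012072196 380.67600990257586 wid 102.89524284090007 ang 84.90149876283695 85.00487859843147
scene bed corners: farR,R,L-bottom,L [[459.1, 173.3, 18.0], [557.4, 164.3, 18.0], [523.5, -212.1, 18.0], [425.7, -205.2, 18.0]]
heel edge [[518.8, -161.3, 65.0], [433.3, -153.0, 65.0]]
stop edge [[532.5, -15.9, 54.0], [448.2, -8.8, 54.0]]
bar [[493.6, 49.9, 95.0], [493.6, 0.2, 95.0]]
bar scene [[492.4, -0.4, 95.0], [498.3, 46.8, 95.0]]
tin [[399.4, 96.8, 85.0]]
cone: heel end, front end [[546.4, -12.8, 80.0], [619.8, -28.6, 80.0]]
dot [[593.3, -19.0, 80.0]]
dot scene [[592.9, -19.8, 80.0]]
heel,toe outline [[552.2, -11.6, 20.0]]
toe [[751.9, -48.4, 15.0]]
scene toe [[749.2, -54.8, 8.0]]
bottle cap [[662.0, 99.2, 165.0]]
```

Emit:
step_arm(deltas=[26.4,-44.6,-4,-6.8,40,26.4,-44.6,-4,-6.8,40,26.4,-44.6,-4,-6.8,40,26.4,-44.6,-4,-6.8,40,26.4,-44.6,-4,-6.8,40,26.4,-44.6,-4,-6.8,40,26.4,-44.6,-4,-6.8,40,26.4,-44.6,-4,-6.8,40,26.4,-44.6,-4,-6.8,40,26.4,-44.6,-4,-6.8,40])

```text
time: 1.35
tool_pos: [495.6, 23.8, 163.6]
tcp_rot: [-3.141, -0.0, 1.495]
contact_force: [0.6, 0.7, -0.3]
grip_width: 40.0
finger_force: 0.0
```

Run:
```python
from h import *
import json
o=get_obs();P=camera_params('wrist'); a=snap('wrist','w1.png'); print(o['time'],o['tool_pos'],o['tcp_rot'],o['contact_force'],P['k1'])
print(proj('wrist',[[495,24.5,95],[595,-20,80],[479.3,-161,30],[495,50,95],[495,0,95],o['tool_pos']],P).round())
```

```text
1.35 [495.56789012  23.83060207 163.57273866] [-3.14121142e+00 -1.32433313e-04  1.49479441e+00] [ 0.61351005  0.68458704 -0.25026093] -0.06480726707935933
[[317. 199.]
 [431. 234.]
 [316. 335.]
 [314. 169.]
 [319. 227.]
 [317. 231.]]
```

View pics/w1.png

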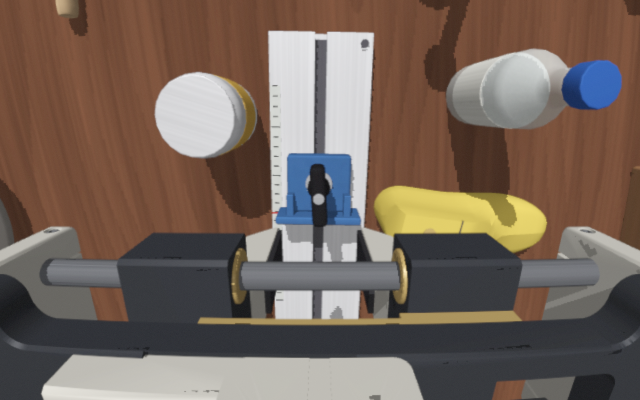

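The bar shows at px (318, 165–224), within about 3 px of the prediction, so the knob position holds with about +2 mm in y. I'll descend and grip it.

Emit:
step_arm(deltas=[0,0.5,-20,-0.6,40,0,0.5,-20,0,40,0,0.5,-20,0,40,0,0.5,-20,0,40,0,0,-15,0,40,0,0,-4.5,0,40,0,0,0,0,10,0,0,0,0,0,0,0,0,0,0,0,0,0,0,0])

```text
time: 2.65
tool_pos: [495.1, 27.5, 65.0]
tcp_rot: [3.141, 0.0, 1.489]
contact_force: [-1.6, 0.6, 3.4]
grip_width: 12.3
finger_force: 29.7
```

Emit:
step_arm(deltas=[0,0,0,7.6,0,0,0,0,7.6,0,0,0,0,7.6,0,0,0,0,7.6,0,0,0,0,7.6,0,0,0,0,7.6,0,0,0,0,7.6,0,0,0,0,7.6,0,0,0,0,7.6,0,0,0,0,0,0])

```text
time: 3.9
tool_pos: [492.5, 27.6, 64.9]
tcp_rot: [-3.14, -0.004, 2.684]
contact_force: [-9.4, -0.0, 11.5]
grip_width: 12.2
finger_force: 29.7
```

Emit:
step_arm(deltas=[-3,0,1,0,0,1,10,0,0,0,1,12,0,0,0,1,12,0,0,0,1,12,0,0,0,1,12,0,0,0,1,12,0,0,0,1,10,0,0,0,0.4,4.7,0,0,0,0,0,0,0,0])

```text
time: 5.15
tool_pos: [500.0, 113.4, 65.2]
tcp_rot: [3.14, 0.001, 2.683]
contact_force: [5.6, 0.1, -11.9]
grip_width: 12.5
finger_force: 29.7
```

Emit:
step_arm(deltas=[0,0,0,0,45,0,0,0,0,45,0,0,5,0,45,0,0,20,0,80,0,0,30,0,85,0,0,35,0,85,10,-15,15,3,85,20,-30,0,4,85,20,-30,0,4,85,0,0,0,2.8,85])

```text
time: 6.4
tool_pos: [550.6, 35.0, 171.0]
tcp_rot: [-3.141, 0.001, 2.922]
contact_force: [-0.8, -0.1, 1.4]
grip_width: 85.3
finger_force: 0.0
```

Run:
```python
from h import *
o=get_obs();P=camera_params('wrist'); a=snap('wrist','w2.png'); print(o['time'],o['tool_pos'],o['tcp_rot'],o['contact_force'])
print(proj('wrist',[[594,-20,80],[662,99,165]],P).round())
h=cv2.cvtColor(cv2.cvtColor(a,cv2.COLOR_RGB2BGR),cv2.COLOR_BGR2HSV)
m=cv2.inRange(h,(105,150,50),(125,255,255))
for c in cv2.findContours(m,0,2)[0]:
    if cv2.contourArea(c)>150: r=cv2.minAreaRect(c);print(cv2.contourArea(c),r,onz('wrist',r[0],165,P),onz('wrist',r[0],50,P))
for n,f in(('top','t0'),('scene','s0')):
    i=cv2.imread(f'pics/{f}.png');m=cv2.inRange(cv2.cvtColor(i,cv2.COLOR_BGR2HSV),(105,150,50),(125,255,255))
    for c in cv2.findContours(m,0,2)[0]:
        r=cv2.minAreaRect(c); q=onz(n,r[0],160)[0]
        if cv2.contourArea(c)>20 and abs(q[0]-662)<40 and abs(q[1]-99)<40: print(n,r,q)
```

```text
6.4 [550.56600908  35.04825336 170.97490653] [-3.14149042e+00  1.15901072e-03  2.92216122e+00] [-0.84995082 -0.05422097  1.39456163]
[[271. 247.]
 [437. 347.]]
2850.0 ((99.50001525878906, 158.0), (87.07028198242188, 53.35783767700195), 75.96376037597656) [[479.09808627 -86.33340544 165.        ]] [[ 477.61958576 -170.77013033   50.        ]]
1645.5 ((368.55352783203125, 119.68412780761719), (85.57779693603516, 42.94324493408203), 84.0938491821289) [[493.68976081  77.63132386 165.        ]] [[501.19052812  94.09345139  50.        ]]
top ((283.5, 133.5), (9.0, 9.0), 90.0) [663.78785055 100.5228864  160.        ]
scene ((393.0, 206.5), (7.0, 8.0), 90.0) [661.54627155 100.53508052 160.        ]
```

View pics/w2.png

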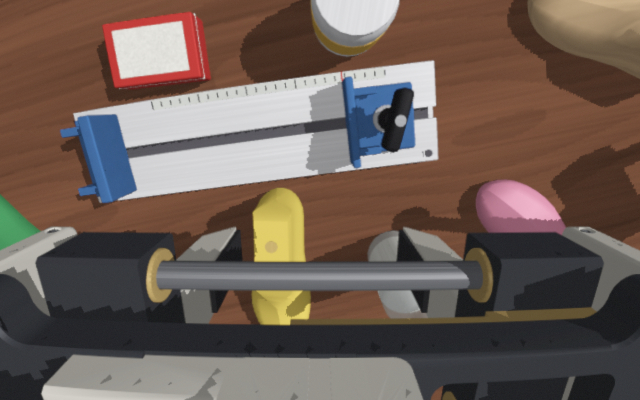

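The wrist view (up in the image is −x, right is +y) shows the dot on the cone at px (271,246), against a prediction of (271,247). The toe stop is back and the knob is loose. To stay in range for the placement, the wrist has to grip the last a half turn round from here, so I'll check the camera's position first and refine the gauge.

Run:
```python
from h import *
o=get_obs();P=camera_params('wrist'); C,D=ray('wrist',[320,200],P); d=C-o['tool_pos']; y=o['tcp_rot'][2]; tx=np.array([np.cos(y),np.sin(y),0])
print('cam along tool x',d@tx,'z',d[2],'q',o['joint_positions'])
b=onz('wrist',[(76,113),(433,62),(438,160),(105,203)],18,P);print(b.round(1))
hf=onz('wrist',[(117,116),(135,195)],65,P);print('heel edge',hf.round(1))
sf=onz('wrist',[(345,80),(353,166)],54,P);print('stop face edge',sf.round(1))
u=np.array([.0872,.9962])
for n,p in(('heel',hf),('stop',sf)): print(n,((p[:,:2]-[491.5,-21.5])@u).round(1))
```

```text
cam along tool x 70.6817168677549 z 180.98038182998036 q [-7.37677539e-02  4.17011488e-01  1.50415863e+00  1.03899154e-04
  1.22010157e+00 -1.42769938e+00]
[[ 425.4 -201.2   18. ]
 [ 460.   173.2   18. ]
 [ 559.5  165.3   18. ]
 [ 526.6 -207.3   18. ]]
heel edge [[ 445.4 -127.7   65. ]
 [ 519.2 -137.7   65. ]]
stop face edge [[461.3  80.   54. ]
 [539.4  72.2  54. ]]
heel [-109.8 -113.3]
stop [98.5 97.5]
```

Emit:
step_arm(deltas=[4.3,-5.5,3,-10.6,85,4.3,-5.5,3,-10.6,85,4.3,-5.5,3,-10.6,85,4.3,-5.5,3,-10.6,85,4.3,-5.5,3,-10.6,85,4.3,-5.5,3,-10.6,85,4.3,-5.5,3,-10.6,85,4.3,-5.5,0,-10.6,85,4.3,-5.5,0,-10.6,85,4.3,-5.5,0,-10.6,85])

```text
time: 7.7
tool_pos: [592.3, -17.6, 192.0]
tcp_rot: [3.141, -0.0, 1.066]
contact_force: [-0.1, -0.7, -1.0]
grip_width: 84.9
finger_force: 0.0
```

Emit:
step_arm(deltas=[0,0,0,-10.6,85,0,0,0,-10.6,85,0,0,0,-10.6,85,0,0,0,-10.6,85,0,0,-5,-10.6,85,0,0,-5,-10.6,85,0,0,-10,-10.4,85,0,0,-20,0,85,0,0,-20,0,85,0,0,0,0,85])

```text
time: 8.95
tool_pos: [591.3, -17.4, 130.5]
tcp_rot: [3.141, 0.003, -0.219]
contact_force: [0.1, -0.4, -0.3]
grip_width: 84.9
finger_force: 0.0
```

Emit:
step_arm(deltas=[1.5,-1.3,-15,0,85,1.2,-1.3,-15,0,85,0,0,-15,0,85,0,0,-15,0,85,0,0,-15,0,85,0,0,-10,0,85,0,0,-2,0,85,0,0,0,0,85,0,0,0,0,40,0,0,0,0,40])

```text
time: 10.2
tool_pos: [595.5, -20.5, 44.9]
tcp_rot: [3.142, -0.001, -0.218]
contact_force: [0.8, -0.4, 0.3]
grip_width: 69.7
finger_force: 0.0
```

Emit:
step_arm(deltas=[0,0,0,0,20,0,0,0,0,20,0,0,0,0,20,0,0,0,0,20,0,0,4,0,20,0,0,10,0,20,0,0,15,0,20,0,0,18,0,20,0,0,18,0,20,0,0,18,0,20])

```text
time: 11.45
tool_pos: [595.2, -20.4, 129.1]
tcp_rot: [-3.142, -0.001, -0.218]
contact_force: [0.4, -0.4, -3.8]
grip_width: 35.2
finger_force: 29.8
```

Emit:
step_arm(deltas=[-11.1,-8.7,3,0,20,-11.1,-8.7,3,0,20,-11.1,-8.7,3,0,20,-11.1,-8.7,3,0,20,-11.1,-8.7,0,9.7,20,-11.1,-8.7,0,9.7,20,-11.1,-8.7,0,9.7,20,-11.1,-8.7,0,9.7,20,-11.1,-8.7,0,9.7,20,-11.1,-8.7,0,9.7,20])

```text
time: 12.7
tool_pos: [483.3, -108.2, 139.5]
tcp_rot: [3.141, 0.0, 0.803]
contact_force: [0.0, -1.1, -3.6]
grip_width: 35.4
finger_force: 29.8
```

Emit:
step_arm(deltas=[0,0,0,8,20,0,0,0,8,20,0,0,0,8,20,0,0,0,8,20,0,0,0,7.3,20,0,0,-10,0,20,0,0,-20,0,20,0,0,-15,0,20,0,0,-5,0,20,0,0,0,0,20])

```text
time: 13.95
tool_pos: [484.0, -107.6, 89.2]
tcp_rot: [-3.141, -0.0, 1.482]
contact_force: [-0.2, -0.1, -4.8]
grip_width: 34.9
finger_force: 29.9
```

Run:
```python
from h import *
o=get_obs();print(o['time'],o['tool_pos'],o['tcp_rot'],o['contact_force'])
P=camera_params('wrist');a=capture('wrist');b=capture('scene')
B=cv2.resize(b[150:300,220:420],None,fx=3,fy=3)
cv2.imwrite('pics/c1.png',np.vstack([a[100:],cv2.resize(B,(640,int(450*640/600)))[180:480]])[:,:,::-1])
u=np.array([.0872,.9962]);
print('tcp along',(o['tool_pos'][:2]-[492,-21])@u,'lat',(o['tool_pos'][:2]-[492,-21])@[u[1],-u[0]])
```

```text
13.95 [ 483.95482044 -107.55707483   89.18609676] [-3.14113153e+00 -1.12660043e-04  1.48191955e+00] [-0.16556536 -0.05772959 -4.80288023]
tcp along -86.92969759914125 lat -0.46683095553091597
```

View pics/c1.png

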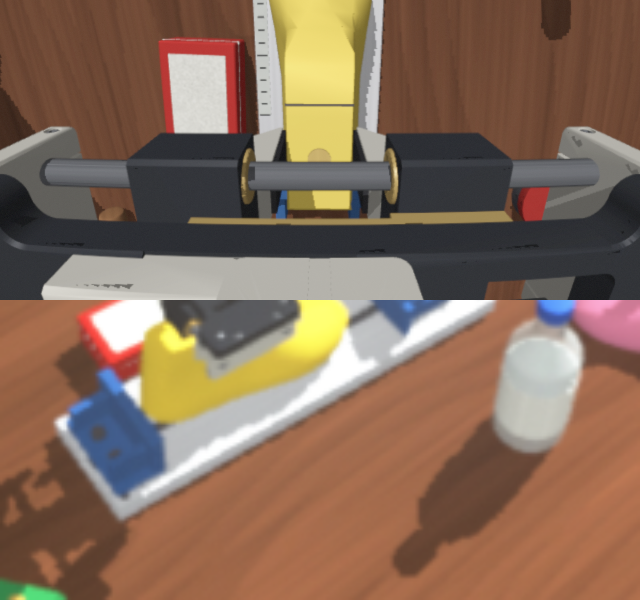

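The last is aligned along the bed: yellow in the wrist view at px 275–385, over the bed, with the heel clear of the blue stop in the scene view. I'll lower it gently.

Emit:
step_arm(deltas=[0,0,-6,0,20,0,0,-6,0,20,0,0,-5,0,20,0,0,-3,0,20,0,0,-2,0,20,0,0,-1,0,20,0,0,-1,0,20,0,0,-0.5,0,20,0,0,0,0,20,0,0,0,0,20])

```text
time: 15.3
tool_pos: [484.5, -107.6, 65.1]
tcp_rot: [3.141, 0.0, 1.483]
contact_force: [0.3, -4.6, 4.0]
grip_width: 34.8
finger_force: 30.1
```

Emit:
step_arm(deltas=[0,0,0.3,0,20,-0.1,-1,0,0,20,-0.1,-1,0,0,20,-0.1,-1,0,0,20,-0.1,-1,0,0,20,-0.1,-1,0,0,20,0,0,0,0,20,0,0,0,0,20,0,0,0,0,20,0,0,0,0,20])

```text
time: 16.55
tool_pos: [483.5, -112.5, 65.2]
tcp_rot: [-3.141, 0.0, 1.483]
contact_force: [-2.1, 2.3, -0.8]
grip_width: 35.1
finger_force: 29.9
```

Emit:
step_arm(deltas=[0,-1,0,0,20,0,0,0,0,20,-0.1,-1,0,0,20,0,0,0,0,20,0,0,0,0,20,0,0,0,0,20,0,0,0,0,20,0,0,0,0,20,0,0,0,0,20,0,0,0,0,20])

```text
time: 17.8
tool_pos: [483.7, -114.6, 65.3]
tcp_rot: [3.141, 0.0, 1.483]
contact_force: [-0.4, 0.8, 0.6]
grip_width: 35.7
finger_force: 29.9
```

Emit:
step_arm(deltas=[-0.1,-1,0,0,20,0,0,0,0,20,0,-1,0,0,20,0,0,0,0,20,-0.1,-1,0,0,20,0,0,0,0,20,0,0,0,0,20,0,0,0,0,20,0,0,0,0,20,0,0,0,0,20])

```text
time: 19.05
tool_pos: [483.4, -117.5, 65.2]
tcp_rot: [3.142, 0.0, 1.483]
contact_force: [-1.1, 1.6, -1.0]
grip_width: 34.8
finger_force: 29.9
```

Emit:
step_arm(deltas=[-0.1,-1,0,0,20,0,0,0,0,20,0,-1,0,0,20,0,0,0,0,20,-0.1,-1,0,0,20,0,0,0,0,20,0,0,0,0,20,0,0,0,0,20,0,0,0,0,20,0,0,0,0,20])

```text
time: 20.3
tool_pos: [483.2, -118.8, 65.3]
tcp_rot: [-3.141, -0.003, 1.483]
contact_force: [1.4, 9.0, 1.2]
grip_width: 35.2
finger_force: 30.0
```

Contact with the heel stop: Fy is 9 N and the motion has stalled. I'll relax, seat the last and release.

Emit:
step_arm(deltas=[0.1,1.3,-0.4,0,20,0,0,0,0,20,0,0,0,0,40,0,0,0,0,60,0,0,0,0,75,0,0,0,0,80,0,0,15,0,85,0,0,25,0,85,0,0,35,0,85,0,0,35,0,85])

```text
time: 21.55
tool_pos: [483.3, -119.2, 177.0]
tcp_rot: [3.141, 0.0, 1.483]
contact_force: [0.2, -0.5, 0.6]
grip_width: 84.9
finger_force: 0.0
```

Run:
```python
from h import *
o=get_obs();print(o['time'],o['tool_pos'],o['tcp_rot'],o['contact_force'],o['joint_positions'])
P=camera_params('wrist');a=capture('wrist');b=capture('scene')
B=cv2.resize(b[160:285,225:385],None,fx=4,fy=4)
cv2.imwrite('pics/c2.png',np.vstack([a[:230],B[:370]])[:,:,::-1])
print(proj('wrist',[[499.8,113.4,95]],P))
```

```text
21.55 [ 483.29248019 -119.218204    176.96377957] [3.14064258e+00 3.50951052e-04 1.48325983e+00] [ 0.17534133 -0.50955298  0.58253024] [-3.95909488e-01  3.16310022e-01  1.64093533e+00 -4.97271804e-05
  1.18333553e+00 -3.08354391e-01]
[[ 311.79081907 -116.7023896 ]]
```

View pics/c2.png

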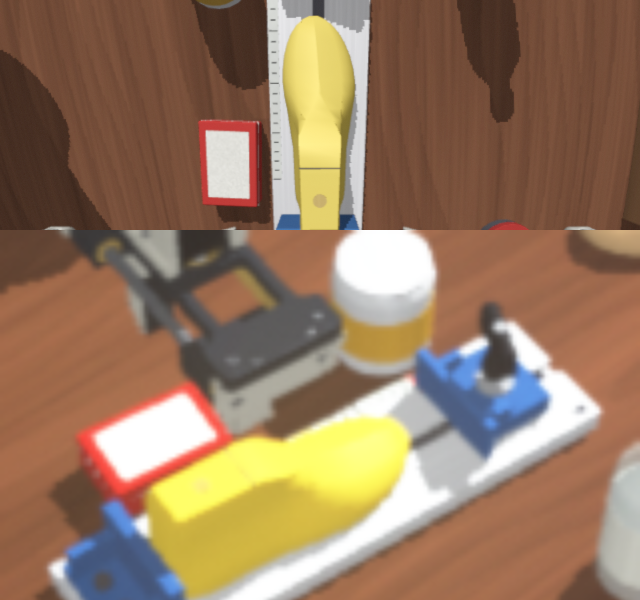

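The last stands flat against the heel stop, toe towards the sliding stop (toe at wrist px (318,17)), and the knob is free. I'll go back to the knob.

Emit:
step_arm(deltas=[1.9,23.2,0,6.9,45,1.9,23.2,0,6.9,45,1.9,23.2,0,6.9,45,1.9,23.2,0,6.9,45,1.9,23.2,0,6.9,45,1.9,23.2,0,6.9,45,1.9,23.2,0,6.9,45,1.9,23.2,0,6.9,45,2,23.2,0,6.9,45,2,23,0,6.7,45])

```text
time: 22.9
tool_pos: [502.2, 113.4, 174.8]
tcp_rot: [-3.141, -0.0, 2.688]
contact_force: [0.4, -0.5, 0.1]
grip_width: 44.7
finger_force: 0.0
```

Emit:
step_arm(deltas=[0,0,-20,0,45,0,0,-20,0,45,0,0,-20,0,45,0,0,-20,0,45,0,0,-20,0,45,0,0,-11.5,0,45,0,0,0,0,45,0,0,0,0,10,0,0,0,0,0,0,0,0,0,0])

```text
time: 24.15
tool_pos: [502.8, 112.7, 63.8]
tcp_rot: [3.141, 0.001, 2.684]
contact_force: [0.6, -0.2, 1.8]
grip_width: 19.1
finger_force: 0.0
```

Emit:
step_arm(deltas=[0,0,0,0,0,0,0,0,0,0,-0.4,-5,0,0,0,-0.5,-6,0,0,0,-0.5,-6,0,0,0,-0.5,-6,0,0,0,-0.4,-5,0,0,0,-0.2,-2,0,0,0,0,0,0,0,0,0,0,0,0,0])

```text
time: 25.4
tool_pos: [499.8, 82.0, 63.6]
tcp_rot: [-3.141, -0.0, 2.684]
contact_force: [-2.1, -0.5, 6.4]
grip_width: 12.5
finger_force: 29.9
```

Emit:
step_arm(deltas=[-0.1,-1,0,0,0,0,0,0,0,0,-0.1,-1,0,0,0,0,0,0,0,0,-0.1,-1,0,0,0,0,0,0,0,0,-0.1,-1,0,0,0,0,0,0,0,0,0,0,0,0,0,0,0,0,0,0])

```text
time: 26.65
tool_pos: [499.4, 78.2, 63.6]
tcp_rot: [-3.142, -0.0, 2.684]
contact_force: [-2.2, 0.8, 4.8]
grip_width: 12.5
finger_force: 29.9
```

Emit:
step_arm(deltas=[-0.1,-1,0,0,0,0,0,0,0,0,0,-1,0,0,0,0,0,0,0,0,-0.1,-1,0,0,0,0,0,0,0,0,0,0,0,0,0,0,0,0,0,0,0,0,0,0,0,0,0,0,0,0])

```text
time: 27.9
tool_pos: [499.2, 76.1, 63.6]
tcp_rot: [3.14, -0.001, 2.684]
contact_force: [-2.0, 4.3, 5.5]
grip_width: 12.5
finger_force: 29.9
```

Emit:
step_arm(deltas=[-0.1,-1,0,0,0,0,0,0,0,0,0,-1,0,0,0,0,0,0,0,0,0,0,0,0,0,0,0,0,0,0,0,0,0,0,0,0,0,0,0,0,0,0,0,0,0,0,0,0,0,0])

```text
time: 29.15
tool_pos: [499.2, 75.8, 63.7]
tcp_rot: [3.138, -0.001, 2.683]
contact_force: [-1.2, 12.8, 5.0]
grip_width: 12.2
finger_force: 29.9
```

Snug, with Fy at 12.8 N and no further motion. Now to tighten the knob.

Emit:
step_arm(deltas=[0,0,0,-7,0,0,0,0,-7,0,0,0,0,-7,0,0,0,0,-7,0,0,0,0,-7,0,0,0,0,-7,0,0,0,0,-7,0,0,0,0,-7,0,0,0,0,-7,0,0,0,0,-4,0])

```text
time: 30.4
tool_pos: [499.6, 76.0, 63.7]
tcp_rot: [3.14, -0.004, 1.511]
contact_force: [-0.0, 14.3, 4.0]
grip_width: 12.7
finger_force: 29.9
```

Emit:
step_arm(deltas=[0,0.8,0,0,0,0,0,0,0,30,0,0,0,0,45,0,0,0,0,45,0,0,10,0,45,0,0,25,0,45,0,0,35,0,45,0,0,40,0,45,0,-30,20,0,45,0,-30,10,0,45])

```text
time: 31.65
tool_pos: [499.8, 13.8, 205.6]
tcp_rot: [3.138, 0.0, 1.516]
contact_force: [-0.6, 0.2, -0.7]
grip_width: 45.1
finger_force: 0.0
```

Run:
```python
from h import *
o=get_obs();print(o['time'],o['tool_pos'],o['contact_force'])
P=camera_params('wrist');a=capture('wrist');b=capture('scene')
B=cv2.resize(b[160:285,225:385],None,fx=4,fy=4)
cv2.imwrite('pics/c3.png',np.vstack([a[:230],B[:370]])[:,:,::-1])
```

```text
31.65 [499.82039266  13.76331861 205.55855878] [-0.64179795  0.22960349 -0.71353997]
```

View pics/c3.png

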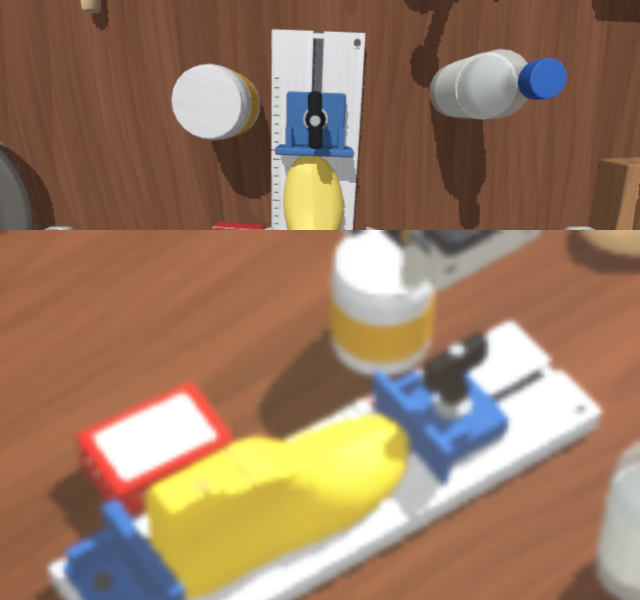

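The knob bar lies along the bed (wrist px (316, 92–148)). The toe meets the stop at (314,155), the heel is at the heel stop, and the bystanders are in place.

```bash
python3 -c "
from plant import *
print(close_job())"
```

```text
the job is handed in; nothing more can be done
None
```

The job is handed in after about 32 s: the yellow last sits flat and snug between the heel and toe stops with the knob screwed tight, the arm is clear, and the bystanders in the last views are where they were; the hand-in returned no verdict.

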